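# Pack the round cutter from the slide-lid box into the toolbox

## Task

Slide the lid all the way out of the wooden cutter box and lay it flat in the middle of the white chopping board, then take the round cutter out and pack it, standing upright, in the compartment under the toolbox's swing-up top tray. Finish with that tray swung back down fully shut, the other two cutters still in their box, and everything else on the table and in the toolbox left as it stands.

Things in the scene. Friction and masses are not known exactly. Their poses are not given: they have to be found in the camera images.
- cutter_box: Fixed open plywood box, outside 110 (its x) x 188 (its y) x 68 mm high; origin under its centre. The lid slides in grooves along its two long (y) sides, out towards the box's own -y; the +y end is closed. Inside (90 mm wide, floor 5 mm up) two 27 mm high dividers make three compartments, about 53 mm each along y, one cutter in each
- box_mouth (a point): Middle of the box's open -y end, 56 mm above the table, where the lid comes out over the low end wall. The lid's underside rides on ledges at this height, under lips whose tops are 68.5 mm up, with 2.5 mm of play up and down and 2 mm each side: it cannot lift before it is clear. Shut, the lid's centre lies at y = -4 mm of the box; it is clear once beyond y = -182 mm
- lid_grip (a point): Centre of the grip bar on the sliding wooden lid (loose, about 0.12 kg; plate 100 x 176 x 5 mm; axes parallel to the box's at the start, pulled out by 0 to 40 mm). Bar 60 mm long (x), 12 mm thick (y), 22 mm tall above the plate; this point is 17 mm above the lid's underside, 12 mm above the plate top, and 50 mm from the plate's centre towards its -y end
- lid_mid (a point): Centre of the lid's plate (2.5 mm above its underside); z is the plate's normal
- board: Fixed white plastic chopping board, 160 (x) x 220 (y) x 15 mm thick, flat on the table; origin under its centre
- toolbox: Fixed grey plastic toolbox, outside 116 (its x) x 160 (its y) x 55 mm high, 4 mm walls and floor; origin under its centre. Its one open compartment is covered by a cantilever top tray at the start. A small tin stands at its +y end (about y = +45 mm); the -y half is free
- tray_grip (a point): Centre of the grip bar of the toolbox's grey cantilever top tray (116 x 160 mm, about 0.3 kg; shut, its underside is 60 and its rim 82 mm above the table). Bar 12 mm thick (along the toolbox's x), 100 mm long (y), 14 mm tall; shut, its centre is 108 mm above the table over the toolbox's origin. Steel nozzles up to 86 mm high stand in the tray. Axes parallel to the toolbox's
- tray_arm (a joint): Swing t of the tray's parallel links: 0 shut, 1.745 rad fully open. The tray stays level and moves 95*(cos 0.698 - cos(0.698+t)) mm to the toolbox's +x and 95*(sin(0.698+t) - sin 0.698) mm up: fully open it is 145.5 mm to +x at its old height. Weight holds it at either end: let go below about 0.87 rad it sinks slowly shut, beyond that open
- round_cutter_mid (a point): Round steel pastry cutter (about 0.07 kg), 46 mm tall: a plain disc-shaped body 40 mm across and 26 mm high, on it an upright grip 12 mm (its x) x 34 mm (its y) x 20 mm tall. This point is its centre, 23 mm above its foot. It stands on the floor of one of the three compartments of the cutter box
- square_cutter_mid (a point): Centre (23 mm up) of a like steel cutter with a square body 36 x 36 mm; same grip and height; stands in another compartment of the cutter box
- bar_cutter_mid (a point): Centre (23 mm up) of a like steel cutter with an oblong body 56 (its x) x 22 mm; same grip and height; stands in another compartment of the cutter box
- tin: Small round steel tin, 44 mm across, 34 mm tall, loose in the toolbox's compartment under the tray; origin under its centre. Bystander
- jar: Glass jar, 60 mm across, 80 mm tall, beside the cutter box's near (-x) side; origin under its centre. Bystander
- bottle: White bottle, 60 mm across, 200 mm tall, beside the cutter box's far (+x) side; origin under its centre. Bystander
- ramekin: White ramekin, 68 mm across, 36 mm tall, beyond the board; origin under its centre. Bystander
- mill: Dark wooden pepper mill, 54 mm across, 185 mm tall, at the back of the table; origin under its centre. Bystander
- mug: White mug, 76 mm across, 85 mm tall, on the toolbox's outer (-y) side; origin under its centre. Bystander
- spatula: Spatula, 200 mm long, lying across the table between the robot and the board; origin under it. Bystander
Mind the look-alikes: they are no part of the job. What is shaped like the part that bears lid_grip but green or orange is not meant.

How it is judged:
On the way, in this order (a step that is already met when the one before it is completed fails the run):
1. the lid lies flat on the chopping board, released (x of lid_mid in the frame of board between -0.05 and 0.05 m and y of lid_mid in the frame of board between -0.05 and 0.05 m and z of lid_mid in the frame of board below 0.026 m and angle between lid_mid's own z axis and vertical below 0.08 rad and contact force between lid and the fingers below 0.1 N), for 0.2 s.
2. the round cutter stands in the toolbox's compartment, released, the tray still open (x of round_cutter_mid in the frame of toolbox between -0.058 and 0.058 m and y of round_cutter_mid in the frame of toolbox between -0.08 and 0.08 m and z of round_cutter_mid in the frame of toolbox below 0.034 m and angle between round_cutter_mid's own z axis and vertical below 0.15 rad and contact force between round_cutter and the fingers below 0.1 N and value of joint tray_arm above 0.3 rad), for 0.2 s.
At the end, for the whole second after the job is handed in: Lid flat (0.08 rad) on the board, centred within 50 mm in the board's x and y; round cutter upright (0.15 rad) on the floor of the toolbox's compartment; tray shut (joint under 0.05 rad); square and oblong cutters in the cutter box; all released and at rest (all of step 1 and x of round_cutter_mid in the frame of toolbox between -0.058 and 0.058 m and y of round_cutter_mid in the frame of toolbox between -0.08 and 0.08 m and z of round_cutter_mid in the frame of toolbox below 0.034 m and angle between round_cutter_mid's own z axis and vertical below 0.15 rad and contact force between round_cutter and the fingers below 0.1 N and x of square_cutter_mid in the frame of cutter_box between -0.05 and 0.05 m and y of square_cutter_mid in the frame of cutter_box between -0.09 and 0.09 m and z of each of square_cutter_mid, bar_cutter_mid in the frame of cutter_box below 0.04 m and x of bar_cutter_mid in the frame of cutter_box between -0.05 and 0.05 m and y of bar_cutter_mid in the frame of cutter_box between -0.09 and 0.09 m and value of joint tray_arm below 0.05 rad and linear speed of each of lid, round_cutter below 0.02 m/s); the robot touches nothing.
It fails at once if a bystander is moved by more than 40 mm (distance of any of tin, jar, bottle, ramekin, mill, mug, spatula from where it was at the start of the episode above 0.04 m).
It fails at once if one of the other two cutters is taken out of the box (height (world z) of any of square_cutter_mid, bar_cutter_mid above 0.1 m).
It also fails if it takes over 72 s, if anything falls off the work surface, if the arm or the gripper's body presses on something with over 40 N, if the wrist force passes 120 N, or if a joint passes its speed limit or range.

## Robot

A 6-joint arm with a two-finger parallel gripper is mounted at the origin on the work surface. World frame = base frame: x ahead of the robot, y to its left, z up, the work surface at z = 0. Lengths are in m, angles in rad, forces in N, time in s.
With the tool pointing down it reaches from about 0.35 to 0.85 m from the base axis. Payload 8.1 kg.
Tool frame: the origin (TCP) lies on the mounting face of the last link; the fingertips stand 186 mm ahead of it and the grasp point (between the pads) lies 167 mm ahead of it; z points along the fingers, y is the line along which they close (so a half turn about z gives the same grasp; the last joint's range is limited). The gripper opens to 93 mm and grips with 3 to 60 N. Pads are 15 mm wide; open, the fingers measure 128 mm over their backs; the gripper's body (75 mm by 188 mm) begins 65 mm behind the grasp point.
Start: joints at [-1.38, 0.13, 1.488, -0, 1.523, -0.085], TCP at [0.163, -0.577, 0.405] pointing down, gripper open.
Joint ranges: [-2.96, 2.96], [-0.89, 2.26], [0.02, 2.5], [-1.34, 4.48], [0, 2.73], [-2.66, 2.66]. Speed limits (rad/s): [2.39, 2.39, 2.79, 3.14, 3.14, 3.14].

## Interface

Orientations are given as a rotation vector (axis times angle).
In Python, from plant import * gives the robot as it stands. The module is installed in compiled form; this text tells all that it offers.
- The arm moves only by the tool arm_command, never from a script. Its argument "increments" is a list of rows, each a list of 6 numbers: the shift along the tool's x, y, z in units of 0.2 m (1.0 is 0.2 m), then the turn, a rotation vector about the tool's x, y, z in units of pi rad (1.0 is pi rad). A call has exactly 5 rows; each row is the pose to reach, as a shift and turn from the pose commanded when the call began, along the tool's axes at that moment, turning the shorter way round; what a row does not reach only later rows make up. A row lasts 1/8 s, in which the tool goes at most 62.5 mm and 10.7 degrees, less where a joint would pass 70% of its speed; a pose out of reach is approached as far as the arm can. A call with a number of a shift or a turn outside -1 to 1 is refused whole. A call with a gripper value outside its range is refused whole. "fingers" is the closure, from -1 (fully open) to 1 (shut), set as the call begins (left out, the last holds). The fingers move at their own pace and stop on an object; "force" is the grip in N (left out, the last holds). Time passes only in rows, so rows that repeat a pose let the fingers close, or fill a call up. It gives the time, the measured TCP pose, the force, the opening and the grip force at its end, in the units of the state.
- read_state(): the state, without advancing time (a new reading comes with each control period).
- read_camera(name): name is "side" or "top" or "wrist"; returns a dict with "image" (420x560x3 uint8, red, green, blue), "fx", "fy", "cx", "cy" (pixels), "T" (4x4, takes a point from camera to world coordinates). Camera axes: x right, y down, z forward; pixel columns grow to the right and rows downward; lengths in m; the calibration is good to about 2 mm. A picture is of the moment at which its call begins. There is no depth.
- close_job(): hands the job in; it is judged then, once.
The state is a dict: "t": time; "q": joint angles; "dq": joint speeds; "joint_torque": joint torques, N m; "tool_pos": TCP position; "orientation": TCP orientation; "force": force on the tool from outside, world axes, zero at the start; "wrist_torque": the same for the moment, N m; "opening": finger opening in m; "gripper_force": force on a finger pad.
Only numpy, scipy, OpenCV 4.12 (cv2) and the standard library are available. Lean on these libraries where they do the work, as an engineer would, in place of code of your own. Each camera call takes 0.05 s, during which the arm holds its last target. There are 200 camera calls.

## Working session

There is one attempt and no reset: what is moved stays moved. The work goes in short steps, Python scripts to look and compute and a tool call to move; the robot and the scene stay as the last step left them, time stands still between calls to the robot, and variables do not carry over. Pictures are saved under pics/ and viewed, at most 10 in all, crops included, and the job is handed in when it is done.

Besides the shell and the picture viewer there is one more tool, called after "Call:" as name(argument=value, ...), one argument or row to a line, values as JSON. arm_command: Moves the arm, as the interface text tells. Shifts and turns lie within -1 to 1; 1 stands for 0.2 m of shift or pi rad of turn. Its arguments: {"type":"object","properties":{"increments":{"type":"array","items":{"type":"array","items":{"type":"number","minimum":-1,"maximum":1}}},"fingers":{"type":"number"},"force":{"type":"number"}},"required":["increments"]}

```bash
mkdir -p pics; cat > h.py <<'E'
from plant import *
import numpy as np, cv2
from scipy.spatial.transform import Rotation as R
def ray(c,u,v):
    d=c["T"][:3,:3]@np.array([(u-c["cx"])/c["fx"],(v-c["cy"])/c["fy"],1]); return c["T"][:3,3],d
def onz(c,u,v,z):
    o,d=ray(c,u,v); return (o+d*(z-o[2])/d[2]).round(4)
def proj(c,p):
    q=np.linalg.inv(c["T"])@np.r_[p,1]; return (q[0]/q[2]*c["fx"]+c["cx"],q[1]/q[2]*c["fy"]+c["cy"])
def save(n,im): cv2.imwrite(f"pics/{n}.png",im[...,::-1])
E
python3 - <<'E'
from h import *
import pickle
s=read_state();print({k:np.round(v,3) for k,v in s.items()})
cs={n:read_camera(n) for n in("top","side")}
pickle.dump(cs,open("c0.pkl","wb"))
for n,c in cs.items():
    save(n+"0",c["image"]);print(n,c["fx"],c["T"].round(3).tolist())
E
```

```text
{'t': np.float64(0.0), 'q': array([-1.38 ,  0.131,  1.489,  0.   ,  1.523, -0.085]), 'dq': array([ 0.003,  0.   , -0.001,  0.001,  0.001, -0.003]), 'joint_torque': array([ 0.0000e+00, -5.5984e+01, -4.9176e+01,  7.7000e-02,  3.5000e-02,
       -0.0000e+00]), 'tool_pos': array([ 0.163, -0.577,  0.404]), 'orientation': array([-3.11 , -0.432,  0.   ]), 'force': array([-0.215,  0.502,  0.66 ]), 'wrist_torque': array([ 0.082,  0.014, -0.049]), 'gripper_force': np.float64(0.0), 'opening': np.float64(0.093)}
top 378.87492373924175 [[0.005, -0.994, 0.107, 0.382], [-1.0, -0.003, 0.019, -0.001], [-0.018, -0.107, -0.994, 1.151], [0.0, 0.0, 0.0, 1.0]]
side 397.8011334862041 [[-0.822, -0.345, 0.452, 0.013], [-0.569, 0.512, -0.644, 0.735], [-0.009, -0.787, -0.617, 0.803], [0.0, 0.0, 0.0, 1.0]]
```

View pics/top0.png

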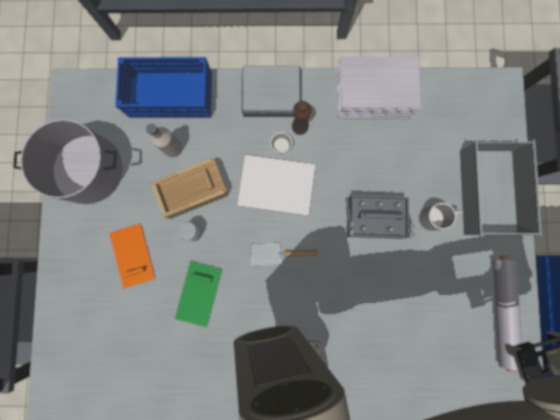

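View pics/side0.png

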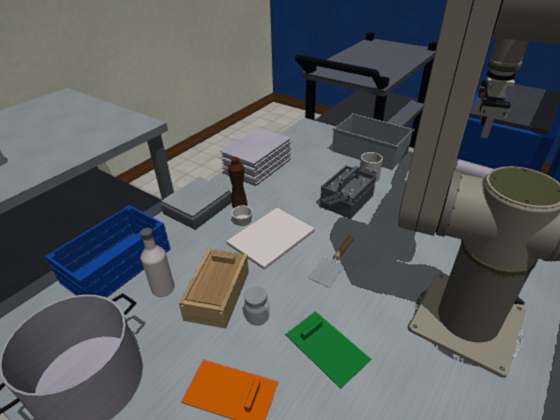

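The top view shows the wooden box at (190,187), with its grip bar at (208,180) on the lid's right end. The board is at (277,185), the toolbox at (379,215) with its bar across it at (380,215), the jar at (188,231), and the bottle at (160,138). There are three candidates for the lid: the wooden one at (190,187), the orange plate at (132,256) and the green plate at (199,293). The wooden one in the box fits; the green and orange ones are the named look-alikes.

```bash
python3 - <<'E'
from h import *
import pickle
cs=pickle.load(open("c0.pkl","rb"));c=cs["top"];im=c["image"]
a=cv2.resize(im[150:225,145:235],None,fx=4.4,fy=4.4,interpolation=cv2.INTER_CUBIC)
b=cv2.resize(im[180:255,335:425],None,fx=4.4,fy=4.4,interpolation=cv2.INTER_CUBIC)
s=cs["side"]["image"]
d=cv2.resize(s[235:335,170:290],(396,330),interpolation=cv2.INTER_CUBIC)
save("crop1",np.hstack([a,b,]))
hsv=cv2.cvtColor(im,cv2.COLOR_RGB2HSV)
def rect(m,n,z):
    k=max(cv2.findContours(m.astype(np.uint8),0,2)[0],key=cv2.contourArea)
    r=cv2.minAreaRect(k);B=cv2.boxPoints(r);P=np.array([onz(c,*p,z) for p in B])
    print(n,np.round(r[0],1),"ctr",P.mean(0),"sides",[np.linalg.norm(P[i]-P[i-1]).round(3) for i in(1,2)],"dirs",[np.degrees(np.arctan2(*(P[i]-P[i-1])[[1,0]])).round(1) for i in (1,2)])
w=np.zeros(im.shape[:2],bool);w[150:225,145:235]=1
rect(w&(hsv[...,1]>70)&(hsv[...,0]<25)&(hsv[...,2]>60),"box",.068)
w[:]=0;w[145:225,230:325]=1
rect(w&(hsv[...,2]>180),"board",.015)
print(im[185,275],im[170,230],im[230,330],im[215,360])
w[:]=0;w[180:245,335:418]=1
rect(w&(hsv[...,2]<110),"tool",.08)
E
```

```text
box [189.2 188.1] ctr [0.55055 0.27445 0.068  ] sides [np.float64(0.196), np.float64(0.115)] dirs [np.float64(-67.7), np.float64(-157.4)]
board [275.8 184.3] ctr [0.57125  0.024225 0.015   ] sides [np.float64(0.159), np.float64(0.22)] dirs [np.float64(-7.0), np.float64(-98.1)]
[209 207 206] [153 158 158] [90 94 94] [77 79 82]
tool [372.5 217.5] ctr [ 0.466275 -0.25065   0.08    ] sides [np.float64(0.212), np.float64(0.15)] dirs [np.float64(-89.9), np.float64(178.1)]
```

View pics/crop1.png

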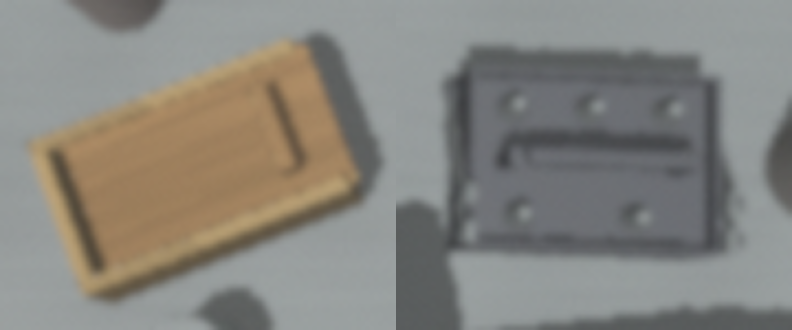

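The crop confirms it: the wooden bar sits near the box's open (right) end, and a gap on the left shows the lid is slightly pulled out. The toolbox tray has its bar along the image's horizontal, about world y. Next I'll compute the move to above the box for a wrist view.

```bash
cat >> h.py <<'E'
def plan(p,yawy,prev=None):
    """rows' numbers to go to TCP p, pointing down, with tool y at world angle yawy (deg, mod 180)"""
    s=read_state(); Rc=R.from_rotvec(s["orientation"])
    cur=np.degrees(np.arctan2(*Rc.as_matrix()[[1,0],1]))
    d=(yawy-cur+90)%180-90; a=np.radians(cur+d)
    y=np.array([np.cos(a),np.sin(a),0]);z=np.array([0,0,-1.]);Rt=R.from_matrix(np.c_[np.cross(y,z),y,z])
    n=np.r_[Rc.inv().apply(np.array(p)-s["tool_pos"])/.2,(Rc.inv()*Rt).as_rotvec()/np.pi]
    print("plan",n.round(4).tolist(),"from",s["tool_pos"].round(4),"tool y",round(cur,1),"t",round(s["t"],2))
E
python3 - <<'E'
from h import *
import pickle
cs=pickle.load(open("c0.pkl","rb"));c=cs["top"]
print("bar",onz(c,209.8,178.4,.08))
for n,u,v,z in[("mill",302,106,.185),("ram",282,143,.036),("jar",188,231,.08),("bottle",153,130,.2),("mug",440,215,.085),("toolbar",380,214,.115)]:print(n,onz(c,u,v,z))
w=read_camera("wrist");print(w["fx"],w["T"].round(3).tolist())
b=onz(c,209.8,178.4,.08);plan([b[0],b[1],.40],112.3)
E
```

```text
bar [0.5768 0.2126 0.08  ]
mill [ 0.7518 -0.0477  0.185 ]
ram [0.6933 0.0056 0.036 ]
jar [0.4254 0.2711 0.08  ]
bottle [0.6822 0.3399 0.2   ]
mug [ 0.473  -0.4381  0.085 ]
toolbar [ 0.4727 -0.2633  0.115 ]
325.2369640416813 [[0.274, -0.933, -0.234, 0.227], [-0.962, -0.266, -0.065, -0.559], [-0.001, 0.243, -0.97, 0.384], [0.0, 0.0, 0.0, 1.0]]
plan [3.0642, -3.2366, 0.0246, -0.0004, -0.0001, -0.0361] from [ 0.1634 -0.5771  0.4039] tool y -74.2 t 0.15
```

Call:
arm_command(
  increments=[
    [0.18, -0.115, 0, 0, 0, 0],
    [0.36, -0.23, 0, 0, 0, 0],
    [0.54, -0.345, 0, 0, 0, 0],
    [0.72, -0.46, 0, 0, 0, 0],
    [0.9, -0.57, 0, 0, 0, 0],
  ],
)

```text
t: 0.78
tool_pos: [0.3063, -0.4174, 0.4045]
orientation: [-3.111, -0.432, 0.0]
force: [0.7, 0.3, -0.3]
opening: 0.0928
gripper_force: 0.0
```

Call:
arm_command(
  increments=[
    [0.18, -0.115, 0, 0, 0, 0],
    [0.36, -0.23, 0, 0, 0, 0],
    [0.54, -0.345, 0, 0, 0, 0],
    [0.72, -0.46, 0, 0, 0, 0],
    [0.9, -0.57, 0, 0, 0, 0],
  ],
)

```text
t: 1.4
tool_pos: [0.4484, -0.2587, 0.4045]
orientation: [-3.112, -0.432, 0.0]
force: [-0.7, -0.6, -0.1]
opening: 0.093
gripper_force: 0.0
```

```bash
python3 - <<'E'
from h import *
import pickle
c=read_camera("wrist");pickle.dump(c,open("cw1.pkl","wb"));save("w1",c["image"])
b=[0.5768,0.2126];plan([b[0],b[1],.40],112.3)
E
```

```text
plan [1.2482, -2.0784, 0.0294, -0.0006, -0.0008, -0.0354] from [ 0.4507 -0.2556  0.4045] tool y -74.1 t 1.45
```

View pics/w1.png

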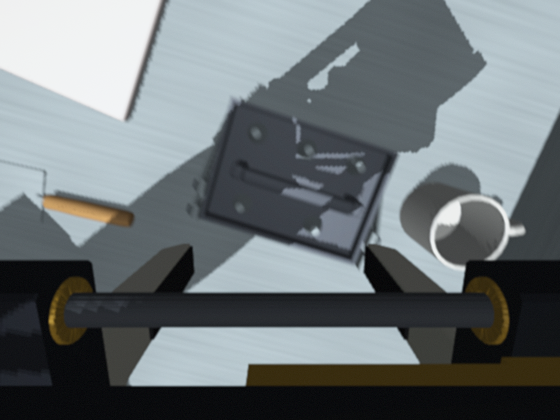

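Wrist view: the tray rim corners are at about (235,100), (393,153), (353,258) and (203,215), the bar runs from (235,168) to (362,207), and the mug is at (468,230). I move on to the box.

Call:
arm_command(
  increments=[
    [0.08, -0.14, 0, 0, 0, 0],
    [0.15, -0.28, 0, 0, 0, 0],
    [0.23, -0.42, 0, 0, 0, 0],
    [0.31, -0.56, 0, 0, 0, 0],
    [0.38, -0.69, 0, 0, 0, 0],
  ],
)

```text
t: 2.08
tool_pos: [0.4833, -0.1055, 0.4045]
orientation: [-3.112, -0.432, 0.001]
force: [-0.1, -0.3, 0.5]
opening: 0.093
gripper_force: 0.0
```

Call:
arm_command(
  increments=[
    [0.08, -0.14, 0, 0, 0, 0],
    [0.15, -0.28, 0, 0, 0, 0],
    [0.23, -0.42, 0, 0, 0, 0],
    [0.31, -0.56, 0, 0, 0, 0],
    [0.38, -0.69, 0, 0, 0, 0],
  ],
)

```text
t: 2.7
tool_pos: [0.5189, 0.048, 0.4044]
orientation: [-3.112, -0.432, 0.001]
force: [0.0, 0.4, -0.3]
opening: 0.0932
gripper_force: 0.0
```

Call:
arm_command(
  increments=[
    [0.08, -0.14, 0, 0, 0, 0],
    [0.15, -0.28, 0, 0, 0, -0.01],
    [0.23, -0.42, 0, 0, 0, -0.02],
    [0.31, -0.56, 0, 0, 0, -0.03],
    [0.38, -0.69, 0, 0, 0, -0.0355],
  ],
)

```text
t: 3.32
tool_pos: [0.5545, 0.2015, 0.4043]
orientation: [3.083, 0.606, -0.001]
force: [0.1, -0.2, -0.2]
opening: 0.0927
gripper_force: 0.0
```

```bash
python3 - <<'E'
from h import *
import pickle
c=read_camera("wrist");pickle.dump(c,open("cw2.pkl","wb"));save("w2",c["image"])
plan([.5768,.2126,.40],112.3)
d=pickle.load(open("cw1.pkl","rb"))
P=np.array([onz(d,*p,.082) for p in[(235,100),(393,153),(353,258),(203,215)]]);print(P)
B=np.array([onz(d,*p,.115) for p in[(235,168),(362,207)]]);print(B,B.mean(0))
E
```

```text
plan [0.1191, 0.0035, 0.021, -0.0006, -0.0001, 0.0004] from [0.5545 0.2042 0.4042] tool y -67.6 t 3.38
[[ 0.528  -0.1961  0.082 ]
 [ 0.523  -0.3465  0.082 ]
 [ 0.4157 -0.3449  0.082 ]
 [ 0.418  -0.1919  0.082 ]]
[[ 0.4746 -0.2138  0.115 ]
 [ 0.4721 -0.3257  0.115 ]] [ 0.47335 -0.26975  0.115  ]
```

View pics/w2.png

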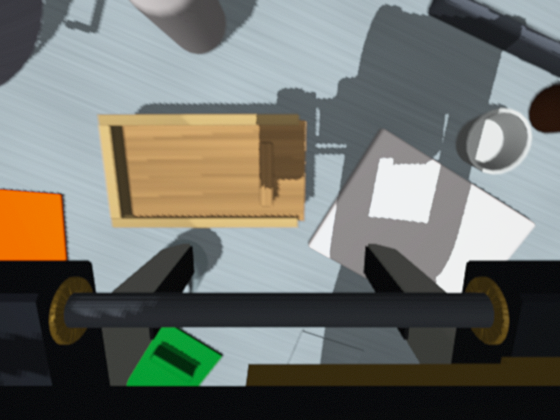

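Wrist view: the box's lips span cols 98–303 and rows 115–225. The wooden bar's top covers cols 260–272, rows 143–205, with its centre near (266,174), and the lid's rear edge is at col 124. The board is at right, with corners (383,130), (533,225) and (310,245).

```bash
python3 - <<'E'
from h import *
import pickle
c=pickle.load(open("cw2.pkl","rb"))
b=onz(c,266,174,.083);e=[onz(c,266,143,.083),onz(c,266,205,.083)]
print("bar",b,e)
P=np.array([onz(c,*p,.0685) for p in[(99,115),(113,226),(298,226),(307,120)]]);print(P)
for i in range(4):
    v=P[i]-P[i-1];print(np.linalg.norm(v).round(3),np.degrees(np.arctan2(v[1],v[0])).round(1))
print(onz(c,124,130,.061),onz(c,130,215,.061))
B=np.array([onz(c,*p,.015) for p in[(383,130),(533,225),(310,245)]]);print(B,(B[1]+B[2])/2)
plan([b[0],b[1],.32],112.3)
E
```

```text
bar [0.5763 0.2231 0.083 ] [array([0.6024, 0.2335, 0.083 ]), array([0.549 , 0.2122, 0.083 ])]
[[0.5664 0.3871 0.0685]
 [0.4669 0.3465 0.0685]
 [0.5379 0.1735 0.0685]
 [0.6359 0.2062 0.0685]]
0.194 111.0
0.107 -157.8
0.187 -67.7
0.103 18.5
[0.5609 0.3651 0.061 ] [0.4814 0.3364 0.061 ]
[[ 0.6614  0.1212  0.015 ]
 [ 0.6314 -0.092   0.015 ]
 [ 0.5085  0.1418  0.015 ]] [0.56995 0.0249  0.015  ]
plan [0.1367, -0.0453, 0.4211, -0.0006, -0.0001, 0.0004] from [0.5545 0.2042 0.4042] tool y -67.6 t 3.38
```

Call:
arm_command(
  increments=[
    [0.05, -0.015, 0.15, 0, 0, 0],
    [0.1, -0.03, 0.3, 0, 0, 0],
    [0.137, -0.045, 0.45, 0, 0, 0],
    [0.137, -0.045, 0.62, 0, 0, 0],
    [0.137, -0.045, 0.77, 0, 0, 0],
  ],
  fingers=-0.3,
)

```text
t: 4.0
tool_pos: [0.576, 0.2189, 0.249]
orientation: [3.083, 0.605, -0.002]
force: [0.3, 0.1, 0.8]
opening: 0.0606
gripper_force: 0.0
```

Call:
arm_command(
  increments=[
    [0, 0, 0, 0, 0, 0],
    [0, 0, 0, 0, 0, 0],
    [0, 0, 0, 0, 0, 0],
    [0, 0, 0, 0, 0, 0],
    [0, 0, 0, 0, 0, 0],
  ],
  fingers=1,
  force=40,
)

```text
t: 4.62
tool_pos: [0.5763, 0.2192, 0.2509]
orientation: [-3.083, -0.605, -0.0]
force: [-0.5, 2.4, 0.9]
opening: 0.0149
gripper_force: 0.7
```

```bash
python3 - <<'E'
from h import *
s=read_state();print({k:np.round(s[k],4) for k in("tool_pos","opening","gripper_force","force","wrist_torque")})
p=s["tool_pos"];plan(p+np.array([.375,-.927,0])*.2,112.3)
E
```

```text
{'tool_pos': array([0.5763, 0.2192, 0.2509]), 'opening': np.float64(0.0149), 'gripper_force': np.float64(0.7284), 'force': array([-0.4593,  2.3672,  0.913 ]), 'wrist_torque': array([ 0.2197,  0.1192, -0.004 ])}
plan [-0.0029, 1.0, -0.0001, -0.0, -0.0, -0.0006] from [0.5763 0.2192 0.2509] tool y -67.8 t 4.62
```

Call:
arm_command(
  increments=[
    [0, 0, 0, 0, 0, 0],
    [0, 0, 0, 0, 0, 0],
    [0, 0.05, 0, 0, 0, 0],
    [0, 0.1, 0, 0, 0, 0],
    [0, 0.2, 0, 0, 0, 0],
  ],
)

```text
t: 5.25
tool_pos: [0.5918, 0.1815, 0.2509]
orientation: [-3.082, -0.606, -0.001]
force: [-0.5, 1.4, 1.7]
opening: 0.0118
gripper_force: 40.0
```

```bash
python3 - <<'E'
from h import *
s=read_state();print({k:np.round(s[k],4) for k in("tool_pos","opening","gripper_force","force","wrist_torque")})
E
```

```text
{'tool_pos': array([0.5918, 0.1815, 0.2509]), 'opening': np.float64(0.0118), 'gripper_force': np.float64(40.0011), 'force': array([-0.5021,  1.3718,  1.7119]), 'wrist_torque': array([ 0.3261,  0.1357, -0.0023])}
```

Call:
arm_command(
  increments=[
    [0, 0.15, 0, 0, 0, 0],
    [0, 0.31, 0, 0, 0, 0],
    [0, 0.47, 0, 0, 0, 0],
    [0, 0.63, 0, 0, 0, 0],
    [0, 0.78, 0, 0, 0, 0],
  ],
)

```text
t: 5.88
tool_pos: [0.6507, 0.0348, 0.2502]
orientation: [3.083, 0.603, -0.001]
force: [-0.2, 1.0, -0.9]
opening: 0.0115
gripper_force: 40.0
```

Call:
arm_command(
  increments=[
    [0, 0.02, 0, 0, 0, 0],
    [0, 0.02, 0, 0, 0, 0],
    [0, 0.03, -0.03, 0, 0, 0],
    [0, 0.06, -0.08, 0, 0, 0],
    [0, 0.1, -0.12, 0, 0, 0],
  ],
)

```text
t: 6.5
tool_pos: [0.6583, 0.0194, 0.2762]
orientation: [3.082, 0.606, 0.002]
force: [0.2, -0.5, -1.5]
opening: 0.0118
gripper_force: 40.0
```

```bash
python3 - <<'E'
from h import *
s=read_state();print({k:np.round(s[k],4) for k in("tool_pos","opening","gripper_force","force","wrist_torque")})
a=np.radians(82.2);g=np.array([.570,.025])-.05*np.array([np.cos(a),np.sin(a)])
plan([*g,.26],82.2);plan([*g,.2115],82.2)
c=read_camera("side");save("s1",c["image"][150:350,150:350])
E
```

```text
{'tool_pos': array([0.6583, 0.0194, 0.2762]), 'opening': np.float64(0.0118), 'gripper_force': np.float64(40.0003), 'force': array([ 0.2304, -0.5279, -1.5093]), 'wrist_torque': array([-0.0658,  0.0013,  0.0467])}
plan [-0.5232, 0.0233, 0.0802, 0.0001, -0.0004, 0.167] from [0.6583 0.0194 0.2762] tool y -67.7 t 6.5
plan [-0.5234, 0.0232, 0.3227, 0.0001, -0.0004, 0.167] from [0.6583 0.0194 0.2762] tool y -67.7 t 6.5
```

View pics/s1.png

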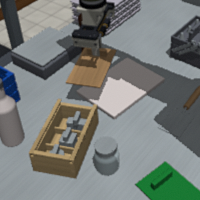

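The lid is out, held level over the board, and all three cutters still stand in the box. I'll turn it and move it over the board's middle.

Call:
arm_command(
  increments=[
    [-0.13, 0, 0, 0, 0, 0.02],
    [-0.25, 0.005, 0, 0, 0, 0.06],
    [-0.37, 0.01, 0.02, 0, 0, 0.1],
    [-0.48, 0.02, 0.05, 0, 0, 0.14],
    [-0.523, 0.023, 0.1, 0, 0, 0.167],
  ],
)

```text
t: 7.18
tool_pos: [0.5623, -0.0252, 0.2554]
orientation: [3.133, -0.222, 0.002]
force: [0.0, 0.5, -1.9]
opening: 0.0119
gripper_force: 40.0
```

Call:
arm_command(
  increments=[
    [0, 0, 0.05, 0, 0, 0],
    [0, 0, 0.1, 0, 0, 0],
    [0, 0, 0.15, 0, 0, 0],
    [0, 0, 0.19, 0, 0, 0],
    [0, 0, 0.21, 0, 0, 0],
  ],
)

```text
t: 7.8
tool_pos: [0.5627, -0.0244, 0.2119]
orientation: [-3.134, 0.215, 0.002]
force: [-0.2, -0.5, -2.1]
opening: 0.012
gripper_force: 40.0
```

```bash
python3 - <<'E'
from h import *
s=read_state();print({k:np.round(s[k],4) for k in("tool_pos","opening","gripper_force","force","wrist_torque")})
a=np.radians(82.2);g=np.array([.570,.025])-.05*np.array([np.cos(a),np.sin(a)]);plan([*g,.2115],82.2)
E
```

```text
{'tool_pos': array([ 0.5627, -0.0244,  0.2119]), 'opening': np.float64(0.012), 'gripper_force': np.float64(40.0002), 'force': array([-0.151 , -0.5325, -2.0561]), 'wrist_torque': array([-0.0375, -0.0026,  0.0078])}
plan [0.0026, 0.0002, 0.0019, 0.0, 0.0003, -0.0002] from [ 0.5627 -0.0244  0.2119] tool y -97.8 t 7.8
```

Call:
arm_command(
  increments=[
    [0, 0, 0.006, 0, 0, 0],
    [0, 0, 0.012, 0, 0, 0],
    [0, 0, 0.015, 0, 0, 0],
    [0, 0, 0.015, 0, 0, 0],
    [0, 0, 0.015, 0, 0, 0],
  ],
)

```text
t: 8.43
tool_pos: [0.5629, -0.0246, 0.21]
orientation: [-3.134, 0.216, -0.001]
force: [-1.5, -0.1, -0.8]
opening: 0.012
gripper_force: 40.0
```

Call:
arm_command(
  increments=[
    [0, 0, 0, 0, 0, 0],
    [0, 0, 0, 0, 0, 0],
    [0, 0, 0, 0, 0, 0],
    [0, 0, 0, 0, 0, 0],
    [0, 0, -0.02, 0, 0, 0],
  ],
  fingers=0,
)

```text
t: 9.05
tool_pos: [0.5626, -0.0245, 0.2135]
orientation: [-3.134, 0.215, 0.001]
force: [-0.0, 0.1, 0.3]
opening: 0.046
gripper_force: 0.0
```

Call:
arm_command(
  increments=[
    [0, 0, -0.1, 0, 0, 0],
    [0, 0, -0.3, 0, 0, 0],
    [0, 0, -0.5, 0, 0, 0],
    [0, 0, -0.7, 0, 0, 0],
    [0, 0, -0.9, 0, 0, 0],
  ],
)

```text
t: 9.68
tool_pos: [0.5626, -0.0245, 0.397]
orientation: [3.134, -0.216, 0.003]
force: [1.2, 0.3, 0.1]
opening: 0.0465
gripper_force: 0.0
```

```bash
python3 - <<'E'
from h import *
s=read_state();print({k:np.round(s[k],4) for k in("tool_pos","opening","gripper_force","force","q")})
plan([.53,.275,.40],112.3)
plan([.472,-.270,.40],-1.4)
E
```

```text
{'tool_pos': array([ 0.5626, -0.0245,  0.397 ]), 'opening': np.float64(0.0465), 'gripper_force': np.float64(0.0), 'force': array([1.182 , 0.2869, 0.1001]), 'q': array([-0.1346,  0.0336,  1.6044,  0.    ,  1.5016,  1.5735])}
plan [-0.3664, -1.4612, -0.0157, 0.0002, -0.0006, -0.1676] from [ 0.5626 -0.0245  0.397 ] tool y -97.9 t 9.68
plan [-0.2806, 1.2779, -0.0156, -0.0005, -0.0005, 0.4641] from [ 0.5626 -0.0245  0.397 ] tool y -97.9 t 9.68
```

Call:
arm_command(
  increments=[
    [-0.05, 0.18, 0, 0, 0, -0.055],
    [-0.11, 0.36, 0, 0, 0, -0.11],
    [-0.17, 0.54, 0, 0, 0, -0.165],
    [-0.23, 0.72, 0, 0, 0, -0.22],
    [-0.28, 0.9, 0, 0, 0, -0.275],
  ],
)

```text
t: 10.3
tool_pos: [0.4819, -0.1961, 0.3956]
orientation: [2.932, 1.124, 0.002]
force: [0.3, -0.2, 0.5]
opening: 0.0464
gripper_force: 0.0
```

```bash
python3 - <<'E'
from h import *
plan([.4725,-.270,.30],-1.4)
E
```

```text
plan [-0.2823, 0.2421, 0.4785, 0.0007, 0.0, -0.2591] from [ 0.4819 -0.1961  0.3956] tool y -48.0 t 10.3
```

Call:
arm_command(
  increments=[
    [-0.06, 0.06, 0.05, 0, 0, -0.052],
    [-0.13, 0.12, 0.1, 0, 0, -0.104],
    [-0.2, 0.18, 0.2, 0, 0, -0.156],
    [-0.25, 0.22, 0.3, 0, 0, -0.208],
    [-0.282, 0.242, 0.35, 0, 0, -0.259],
  ],
)

```text
t: 10.92
tool_pos: [0.4723, -0.2694, 0.3241]
orientation: [2.25, 2.193, -0.0]
force: [-0.3, -0.3, -0.0]
opening: 0.0463
gripper_force: 0.0
```

```bash
python3 - <<'E'
from h import *
import pickle
plan([.4725,-.270,.283],-1.4)
c=read_camera("top");pickle.dump(c,open("c2.pkl","wb"));
a=cv2.resize(c["image"][140:240,140:340],None,fx=4,fy=4,interpolation=cv2.INTER_CUBIC);save("t2",a)
E
```

```text
plan [-0.0031, 0.0009, 0.2057, 0.0, 0.0, -0.0004] from [ 0.4723 -0.2694  0.3241] tool y -1.5 t 10.93
```

View pics/t2.png

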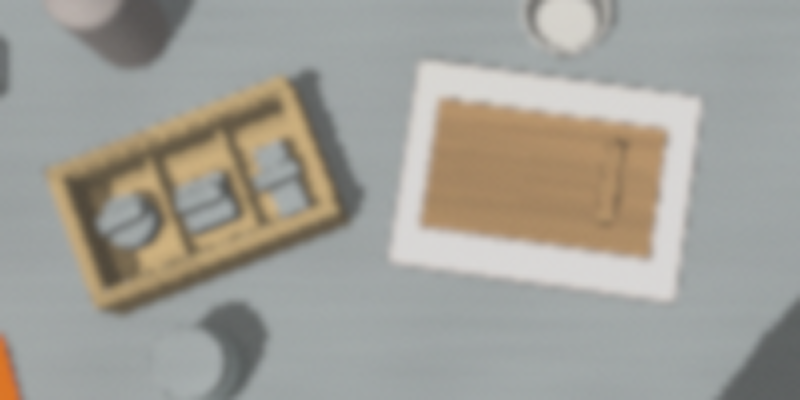

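The lid lies flat and centred on the board. Left to right in the box: a round cutter at crop (127,218), a square one at (208,203) and an oblong one at (278,178). The round body in the leftmost compartment is the one meant. Next is the tray.

Call:
arm_command(
  increments=[
    [0, 0, 0.07, 0, 0, 0],
    [0, 0, 0.14, 0, 0, 0],
    [0, 0, 0.2, 0, 0, 0],
    [0, 0, 0.2, 0, 0, 0],
    [0, 0, 0.2, 0, 0, 0],
  ],
)

```text
t: 11.6
tool_pos: [0.4729, -0.2688, 0.2839]
orientation: [2.255, 2.187, 0.0]
force: [-0.0, 0.3, 0.2]
opening: 0.0465
gripper_force: 0.0
```

Call:
arm_command(
  increments=[
    [0, 0, 0, 0, 0, 0],
    [0, 0, 0, 0, 0, 0],
    [0, 0, 0, 0, 0, 0],
    [0, 0, 0, 0, 0, 0],
    [0, 0, 0, 0, 0, 0],
  ],
  fingers=1,
  force=30,
)

```text
t: 12.22
tool_pos: [0.4706, -0.269, 0.2837]
orientation: [-2.251, -2.183, 0.007]
force: [-18.1, 1.2, 12.5]
opening: 0.0114
gripper_force: 30.0
```

```bash
python3 - <<'E'
from h import *
s=read_state();print({k:np.round(s[k],4) for k in("t","tool_pos","opening","gripper_force","force")})
for t in np.linspace(0,1.745,16): print(t.round(2),(95*np.array([np.cos(.698)-np.cos(.698+t),np.sin(.698+t)-np.sin(.698)])/200).round(3))
E
```

```text
{'t': np.float64(12.225), 'tool_pos': array([ 0.4706, -0.269 ,  0.2837]), 'opening': np.float64(0.0114), 'gripper_force': np.float64(30.0045), 'force': array([-18.1434,   1.2303,  12.4759])}
0.0 [0. 0.]
0.12 [0.038 0.04 ]
0.23 [0.08  0.076]
0.35 [0.126 0.106]
0.47 [0.176 0.131]
0.58 [0.228 0.15 ]
0.7 [0.281 0.162]
0.81 [0.336 0.169]
0.93 [0.391 0.169]
1.05 [0.446 0.163]
1.16 [0.5  0.15]
1.28 [0.552 0.131]
1.4 [0.601 0.106]
1.51 [0.647 0.076]
1.63 [0.69 0.04]
1.74 [0.728 0.   ]
```

Call:
arm_command(
  increments=[
    [0, 0.026, -0.04, 0, 0, 0],
    [0, 0.068, -0.076, 0, 0, 0],
    [0, 0.114, -0.106, 0, 0, 0],
    [0, 0.164, -0.131, 0, 0, 0],
    [0, 0.216, -0.15, 0, 0, 0],
  ],
)

```text
t: 12.85
tool_pos: [0.5155, -0.2703, 0.314]
orientation: [-2.254, -2.186, 0.002]
force: [-3.8, -1.2, 1.1]
opening: 0.0115
gripper_force: 30.0
```

Call:
arm_command(
  increments=[
    [0, 0.053, -0.012, 0, 0, 0],
    [0, 0.108, -0.019, 0, 0, 0],
    [0, 0.163, -0.019, 0, 0, 0],
    [0, 0.218, -0.013, 0, 0, 0],
    [0, 0.272, 0, 0, 0, 0],
  ],
)

```text
t: 13.48
tool_pos: [0.571, -0.272, 0.3133]
orientation: [2.255, 2.187, -0.0]
force: [-1.7, -4.4, -0.6]
opening: 0.0115
gripper_force: 30.0
```

```bash
python3 - <<'E'
from h import *
s=read_state();print({k:np.round(s[k],4) for k in("t","tool_pos","opening","gripper_force","force")})
E
```

```text
{'t': np.float64(13.475), 'tool_pos': array([ 0.571 , -0.272 ,  0.3133]), 'opening': np.float64(0.0115), 'gripper_force': np.float64(29.9997), 'force': array([-1.673 , -4.4106, -0.608 ])}
```

Tracks the arc well; I'll finish the swing and let go.

Call:
arm_command(
  increments=[
    [0, 0.052, 0.019, 0, 0, 0],
    [0, 0.101, 0.044, 0, 0, 0],
    [0, 0.147, 0.074, 0, 0, 0],
    [0, 0.19, 0.11, 0, 0, 0],
    [0, 0.225, 0.145, 0, 0, 0],
  ],
)

```text
t: 14.1
tool_pos: [0.6153, -0.2735, 0.2835]
orientation: [-2.254, -2.186, 0.002]
force: [-16.4, -4.3, 15.5]
opening: 0.012
gripper_force: 30.0
```

Call:
arm_command(
  increments=[
    [0, 0, 0, 0, 0, 0],
    [0, 0, 0, 0, 0, 0],
    [0, 0, 0, 0, 0, 0],
    [0, 0, 0, 0, 0, 0],
    [0, 0, -0.1, 0, 0, 0],
  ],
  fingers=0,
)

```text
t: 14.72
tool_pos: [0.6145, -0.2727, 0.3034]
orientation: [-2.252, -2.185, 0.002]
force: [0.1, 0.1, -0.1]
opening: 0.0462
gripper_force: 0.0
```

Call:
arm_command(
  increments=[
    [0, 0, -0.2, 0, 0, 0],
    [0, 0, -0.4, 0, 0, 0],
    [0.15, 0, -0.5, 0, 0, 0],
    [0.35, 0, -0.5, 0, 0, 0],
    [0.55, -0.2, -0.5, 0, 0, 0],
  ],
)

```text
t: 15.35
tool_pos: [0.5793, -0.1609, 0.4063]
orientation: [2.253, 2.186, 0.002]
force: [0.0, 0.5, 0.7]
opening: 0.0469
gripper_force: 0.0
```

```bash
python3 - <<'E'
from h import *
import pickle
c=pickle.load(open("c2.pkl","rb"))
u,v=140+127/4,140+218/4
print("round",onz(c,u,v,.045))
s=read_state();print({k:np.round(s[k],4) for k in("t","tool_pos","opening","gripper_force","force","q")})
# tool x at cutter-view
p=onz(c,u,v,.045);plan([p[0]-.03,p[1],.36],112.3);plan([p[0]-.03,p[1],.36],22.3)
E
```

```text
round [0.5346 0.3316 0.045 ]
{'t': np.float64(15.35), 'tool_pos': array([ 0.5793, -0.1609,  0.4063]), 'opening': np.float64(0.0469), 'gripper_force': np.float64(0.0), 'force': array([0.0298, 0.4827, 0.6731]), 'q': array([-3.5640e-01,  1.3180e-01,  1.4838e+00,  5.0000e-04,  1.5237e+00,
       -3.2630e-01])}
plan [2.4503, -0.4481, 0.2299, 0.0007, -0.0004, 0.3665] from [ 0.5793 -0.1609  0.4063] tool y -1.7 t 15.35
plan [2.4503, -0.4481, 0.2299, 0.0007, 0.0002, -0.1335] from [ 0.5793 -0.1609  0.4063] tool y -1.7 t 15.35
```

Call:
arm_command(
  increments=[
    [0.17, -0.03, 0, 0, 0, 0],
    [0.34, -0.06, 0, 0, 0, 0],
    [0.5, -0.09, 0, 0, 0, 0],
    [0.67, -0.12, 0, 0, 0, 0],
    [0.83, -0.15, 0, 0, 0, 0],
  ],
  fingers=0.35,
)

```text
t: 15.98
tool_pos: [0.5534, 0.0059, 0.4068]
orientation: [2.254, 2.186, 0.003]
force: [-0.1, 0.0, -0.1]
opening: 0.0302
gripper_force: 0.0
```

Call:
arm_command(
  increments=[
    [0.17, -0.03, 0, 0, 0, 0],
    [0.34, -0.06, 0, 0, 0, 0],
    [0.5, -0.09, 0, 0, 0, 0],
    [0.67, -0.12, 0, 0, 0, 0],
    [0.83, -0.15, 0, 0, 0, 0],
  ],
)

```text
t: 16.6
tool_pos: [0.5285, 0.1728, 0.4068]
orientation: [2.254, 2.187, 0.003]
force: [-0.4, -0.7, 0.4]
opening: 0.0304
gripper_force: 0.0
```

Call:
arm_command(
  increments=[
    [0.17, -0.03, 0, 0, 0, -0.025],
    [0.34, -0.06, 0, 0, 0, -0.05],
    [0.5, -0.09, 0, 0, 0, -0.08],
    [0.65, -0.12, 0.05, 0, 0, -0.11],
    [0.72, -0.15, 0.1, 0, 0, -0.1335],
  ],
)

```text
t: 17.23
tool_pos: [0.5028, 0.3181, 0.3866]
orientation: [1.745, 2.612, 0.004]
force: [0.1, 0.6, 0.6]
opening: 0.03
gripper_force: 0.0
```

```bash
python3 - <<'E'
from h import *
import pickle
c=read_camera("wrist");pickle.dump(c,open("cw3.pkl","wb"))
u,v=proj(c,[.5346,.3316,.045]);print(u,v)
s=read_state();print({k:np.round(s[k],4) for k in("t","tool_pos","opening")})
save("w3",c["image"][:300,100:460])
E
```

```text
312.83146209877395 201.08720810887266
{'t': np.float64(17.275), 'tool_pos': array([0.5019, 0.3189, 0.3847]), 'opening': np.float64(0.0305)}
```

View pics/w3.png

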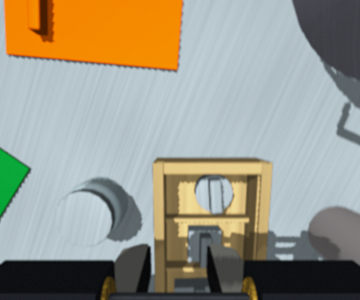

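```bash
python3 - <<'E'
from h import *
import pickle
c=pickle.load(open("cw3.pkl","rb"))
save("w3c",cv2.resize(c["image"][160:250,265:365],None,fx=6,fy=6,interpolation=cv2.INTER_CUBIC))
E
```

```text
(no output)
```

View pics/w3c.png

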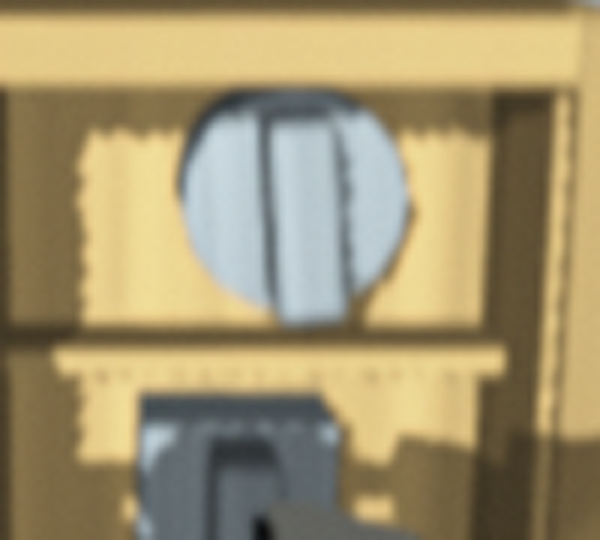

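The enlarged crop shows the round body spanning (180–412, 90–310), with its grip running from (301,120) to (315,322). It is clearly the round cutter; the square one is below it at (240,480).

```bash
python3 - <<'E'
from h import *
import pickle
c=pickle.load(open("cw3.pkl","rb"))
f=lambda u,v,z:onz(c,265+u/6,160+v/6,z)
a,b=f(301,120,.051),f(315,322,.051);d=a-b
ang=np.degrees(np.arctan2(d[1],d[0]));m=(a+b)/2
print(a,b,np.linalg.norm(d),ang,m,"width",np.linalg.norm(f(268,120,.051)-f(335,120,.051)),"body",f(296,200,.031))
plan([m[0],m[1],.30],ang-90);plan([m[0],m[1],.2205],ang-90)
E
```

```text
[0.5271 0.3526 0.051 ] [0.5431 0.3225 0.051 ] 0.034088267776465286 117.99339013776444 [0.5351  0.33755 0.051  ] width 0.010938464243210756 body [0.5352 0.3377 0.031 ]
plan [0.0215, 0.1892, 0.4237, 0.0, -0.0004, -0.0292] from [0.5019 0.3189 0.3847] tool y 22.7 t 17.27
plan [0.021, 0.1892, 0.8212, 0.0, -0.0004, -0.0292] from [0.5019 0.3189 0.3847] tool y 22.7 t 17.27
```

Call:
arm_command(
  increments=[
    [0.006, 0.05, 0.1, 0, 0, -0.01],
    [0.012, 0.1, 0.2, 0, 0, -0.02],
    [0.021, 0.15, 0.3, 0, 0, -0.029],
    [0.021, 0.189, 0.4, 0, 0, -0.029],
    [0.021, 0.189, 0.45, 0, 0, -0.029],
  ],
  fingers=0.45,
)

```text
t: 17.9
tool_pos: [0.5368, 0.3344, 0.2939]
orientation: [-1.631, -2.684, 0.001]
force: [-0.6, 0.4, -0.5]
opening: 0.0257
gripper_force: 0.0
```

Call:
arm_command(
  increments=[
    [0, 0, 0.09, 0, 0, 0],
    [0, 0, 0.18, 0, 0, 0],
    [0, 0, 0.26, 0, 0, 0],
    [0, 0, 0.32, 0, 0, 0],
    [0, 0, 0.365, 0, 0, 0],
  ],
)

```text
t: 18.52
tool_pos: [0.5364, 0.3347, 0.2208]
orientation: [-1.63, -2.686, 0.001]
force: [0.8, 0.7, 0.3]
opening: 0.0256
gripper_force: 0.0
```

Call:
arm_command(
  increments=[
    [0, 0, 0, 0, 0, 0],
    [0, 0, 0, 0, 0, 0],
    [0, 0, 0, 0, 0, 0],
    [0, 0, 0, 0, 0, 0],
    [0, 0, 0, 0, 0, 0],
  ],
  fingers=1,
  force=30,
)

```text
t: 19.15
tool_pos: [0.5367, 0.3348, 0.2221]
orientation: [1.63, 2.686, 0.001]
force: [0.2, 0.3, 1.0]
opening: 0.0117
gripper_force: 30.0
```

Call:
arm_command(
  increments=[
    [0, 0, -0.02, 0, 0, 0],
    [0, 0, -0.06, 0, 0, 0],
    [0, 0, -0.12, 0, 0, 0],
    [0, 0, -0.2, 0, 0, 0],
    [0, 0, -0.3, 0, 0, 0],
  ],
)

```text
t: 19.77
tool_pos: [0.5365, 0.3347, 0.2832]
orientation: [1.63, 2.686, 0.0]
force: [-0.1, 0.4, -0.5]
opening: 0.0116
gripper_force: 30.0
```

```bash
python3 - <<'E'
from h import *
s=read_state();print({k:np.round(s[k],4) for k in("t","tool_pos","opening","gripper_force","force","q")})
plan([.470,-.300,.36],-1.4)
E
```

```text
{'t': np.float64(19.775), 'tool_pos': array([0.5365, 0.3347, 0.2832]), 'opening': np.float64(0.0116), 'gripper_force': np.float64(29.9851), 'force': array([-0.0597,  0.4274, -0.4906]), 'q': array([ 0.4767,  0.3002,  1.5197,  0.    ,  1.3215, -0.0032])}
plan [-2.6615, -1.7606, -0.3844, 0.0001, -0.0, 0.1606] from [0.5365 0.3347 0.2832] tool y 27.5 t 19.77
```

Call:
arm_command(
  increments=[
    [0, 0, -0.2, 0, 0, 0],
    [0, 0, -0.38, 0, 0, 0],
    [-0.23, -0.15, -0.384, 0, 0, 0],
    [-0.46, -0.3, -0.384, 0, 0, 0],
    [-0.69, -0.45, -0.384, 0, 0, 0],
  ],
)

```text
t: 20.4
tool_pos: [0.5201, 0.1694, 0.3603]
orientation: [1.628, 2.685, 0.002]
force: [1.4, -0.2, -0.1]
opening: 0.0117
gripper_force: 30.0
```

Call:
arm_command(
  increments=[
    [-0.2, -0.13, 0, 0, 0, 0],
    [-0.4, -0.26, 0, 0, 0, 0],
    [-0.6, -0.39, 0, 0, 0, 0],
    [-0.79, -0.52, 0, 0, 0, 0],
    [-0.98, -0.65, 0, 0, 0, 0],
  ],
)

```text
t: 21.02
tool_pos: [0.4953, -0.0646, 0.3603]
orientation: [1.629, 2.684, 0.001]
force: [0.7, 0.4, -0.3]
opening: 0.0118
gripper_force: 30.0
```

Call:
arm_command(
  increments=[
    [-0.2, -0.13, 0, 0, 0, 0.03],
    [-0.4, -0.26, 0, 0, 0, 0.06],
    [-0.6, -0.39, 0, 0, 0, 0.09],
    [-0.79, -0.52, 0, 0, 0, 0.12],
    [-0.98, -0.65, 0, 0, 0, 0.16],
  ],
)

```text
t: 21.65
tool_pos: [0.4705, -0.2986, 0.3603]
orientation: [2.249, 2.19, 0.001]
force: [0.6, 0.6, -1.3]
opening: 0.0116
gripper_force: 30.0
```

```bash
python3 - <<'E'
from h import *
s=read_state();print({k:np.round(s[k],4) for k in("t","tool_pos","opening","gripper_force")})
c=read_camera("top");im=c["image"]
print([np.round(proj(c,p)) for p in([.469,-.27,.055],[.469,-.305,.03])])
save("t3",np.hstack([cv2.resize(im[140:260,320:440],(480,480),interpolation=cv2.INTER_CUBIC)]))
plan([.469,-.304,.2225],-1.4)
E
```

```text
{'t': np.float64(21.65), 'tool_pos': array([ 0.4705, -0.2986,  0.3603]), 'opening': np.float64(0.0116), 'gripper_force': np.float64(29.9833)}
[array([377., 217.]), array([387., 218.])]
plan [-0.0019, -0.0027, 0.689, 0.0004, 0.0014, -0.0035] from [ 0.4694 -0.303   0.3603] tool y -2.0 t 21.7
```

View pics/t3.png

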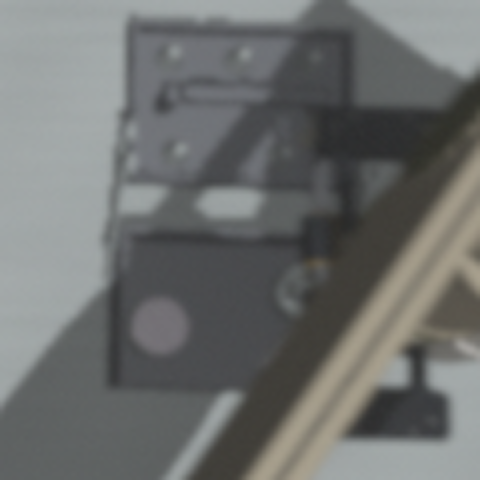

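The tray stands fully open and the tin is at crop (160,325). The cutter hangs over the free -y half, so I'll lower it.

Call:
arm_command(
  increments=[
    [0, 0, 0.15, 0, 0, 0],
    [0, 0, 0.3, 0, 0, 0],
    [0, 0, 0.44, 0, 0, 0],
    [0, 0, 0.56, 0, 0, 0],
    [0, 0, 0.64, 0, 0, 0],
  ],
)

```text
t: 22.32
tool_pos: [0.4709, -0.2968, 0.2304]
orientation: [-2.246, -2.196, 0.0]
force: [-0.3, 0.5, 0.7]
opening: 0.0113
gripper_force: 30.0
```

Call:
arm_command(
  increments=[
    [0, 0, 0.02, 0, 0, 0],
    [0, 0, 0.035, 0, 0, 0],
    [0, 0, 0.045, 0, 0, 0],
    [0, 0, 0.05, 0, 0, 0],
    [0, 0, 0.05, 0, 0, 0],
  ],
)

```text
t: 22.95
tool_pos: [0.4711, -0.2972, 0.2211]
orientation: [2.246, 2.195, 0.0]
force: [0.3, -0.3, 0.9]
opening: 0.0119
gripper_force: 30.0
```

```bash
python3 - <<'E'
from h import *
s=read_state();print({k:np.round(s[k],4) for k in("t","tool_pos","opening","gripper_force","force")})
E
```

```text
{'t': np.float64(22.95), 'tool_pos': array([ 0.4711, -0.2972,  0.2211]), 'opening': np.float64(0.0119), 'gripper_force': np.float64(29.9864), 'force': array([ 0.3444, -0.2781,  0.8837])}
```

Call:
arm_command(
  increments=[
    [0, 0, 0, 0, 0, 0],
    [0, 0, 0, 0, 0, 0],
    [0, 0, 0, 0, 0, 0],
    [0, 0, 0, 0, 0, 0],
    [0, 0, 0, 0, 0, 0],
  ],
  fingers=0.3,
)

```text
t: 23.58
tool_pos: [0.4708, -0.297, 0.2205]
orientation: [-2.246, -2.196, 0.0]
force: [-0.5, 0.2, -0.7]
opening: 0.0323
gripper_force: 0.0
```

Call:
arm_command(
  increments=[
    [0, 0, -0.08, 0, 0, 0],
    [0, 0, -0.2, 0, 0, 0],
    [0, 0, -0.35, 0, 0, 0],
    [0, 0, -0.5, 0, 0, 0],
    [0, 0, -0.6, 0, 0, 0],
  ],
)

```text
t: 24.2
tool_pos: [0.4711, -0.2972, 0.3435]
orientation: [2.244, 2.194, 0.001]
force: [-0.4, -0.2, -0.6]
opening: 0.0327
gripper_force: 0.0
```

```bash
python3 - <<'E'
from h import *
c=read_camera("wrist");im=c["image"];u,v=map(int,proj(c,[.4705,-.299,.03]));print(u,v,read_state()["opening"])
g=cv2.cvtColor(im,cv2.COLOR_RGB2GRAY)[max(v-60,0):v+60,u-80:u+80]
cs=cv2.findContours((g>g.mean()+25).astype(np.uint8),0,2)[0]
for k in cs:
    if cv2.contourArea(k)>80:
        (x,y),r=cv2.minEnclosingCircle(k);print(cv2.contourArea(k),round(r),onz(c,x+u-80,y+max(v-60,0),.03))
plan([.616,-.272,.32],-1.4)
E
```

```text
278 208 0.032927228371804326
782.5 24 [ 0.4473 -0.3191  0.03  ]
351.5 18 [ 0.4699 -0.3002  0.03  ]
723.5 21 [ 0.4702 -0.2951  0.03  ]
1655.5 57 [ 0.5389 -0.297   0.03  ]
989.5 57 [ 0.4025 -0.2945  0.03  ]
plan [0.1446, 0.718, 0.1325, 0.0016, 0.0011, 0.0006] from [ 0.4717 -0.2976  0.3459] tool y -1.3 t 24.25
```

The cutter appears at (0.470, -0.297), standing where it was released. Next I close the tray.

Call:
arm_command(
  increments=[
    [0.03, 0.15, 0, 0, 0, 0],
    [0.06, 0.3, 0, 0, 0, 0],
    [0.1, 0.45, 0, 0, 0, 0],
    [0.13, 0.6, 0, 0, 0, 0],
    [0.14, 0.71, 0.05, 0, 0, 0],
  ],
  fingers=0,
)

```text
t: 24.88
tool_pos: [0.6148, -0.2718, 0.3307]
orientation: [2.245, 2.196, 0.001]
force: [-0.6, -0.0, -0.4]
opening: 0.047
gripper_force: 0.0
```

Call:
arm_command(
  increments=[
    [0, 0, 0.08, 0, 0, 0],
    [0, 0, 0.16, 0, 0, 0],
    [0, 0, 0.22, 0, 0, 0],
    [0, 0, 0.255, 0, 0, 0],
    [0, 0, 0.255, 0, 0, 0],
  ],
)

```text
t: 25.5
tool_pos: [0.613, -0.2723, 0.279]
orientation: [-2.246, -2.195, 0.0]
force: [0.4, -0.6, 0.3]
opening: 0.0467
gripper_force: 0.0
```

Call:
arm_command(
  increments=[
    [0, 0, 0, 0, 0, 0],
    [0, 0, 0, 0, 0, 0],
    [0, 0, 0, 0, 0, 0],
    [0, 0, 0, 0, 0, 0],
    [0, 0, 0, 0, 0, 0],
  ],
  fingers=1,
)

```text
t: 26.12
tool_pos: [0.614, -0.2722, 0.2801]
orientation: [2.245, 2.195, 0.002]
force: [3.5, 0.8, 1.2]
opening: 0.0121
gripper_force: 30.0
```

```bash
python3 - <<'E'
from h import *
s=read_state();print({k:np.round(s[k],4) for k in("t","tool_pos","opening","gripper_force","force")})
E
```

```text
{'t': np.float64(26.125), 'tool_pos': array([ 0.614 , -0.2722,  0.2801]), 'opening': np.float64(0.0121), 'gripper_force': np.float64(29.9925), 'force': array([3.5458, 0.7723, 1.1577])}
```

Call:
arm_command(
  increments=[
    [0, -0.038, -0.04, 0, 0, 0],
    [0, -0.08, -0.076, 0, 0, 0],
    [0, -0.126, -0.106, 0, 0, 0],
    [0, -0.176, -0.131, 0, 0, 0],
    [0, -0.228, -0.15, 0, 0, 0],
  ],
)

```text
t: 26.75
tool_pos: [0.5677, -0.2709, 0.3101]
orientation: [2.246, 2.196, 0.002]
force: [3.5, 1.8, -0.9]
opening: 0.0119
gripper_force: 30.0
```

Call:
arm_command(
  increments=[
    [0, -0.053, -0.012, 0, 0, 0],
    [0, -0.108, -0.019, 0, 0, 0],
    [0, -0.163, -0.019, 0, 0, 0],
    [0, -0.218, -0.013, 0, 0, 0],
    [0, -0.272, 0, 0, 0, 0],
  ],
)

```text
t: 27.38
tool_pos: [0.5126, -0.2693, 0.3091]
orientation: [-2.245, -2.195, -0.001]
force: [2.8, 4.5, -3.6]
opening: 0.0121
gripper_force: 30.0
```

Call:
arm_command(
  increments=[
    [0, -0.052, 0.019, 0, 0, 0],
    [0, -0.101, 0.044, 0, 0, 0],
    [0, -0.147, 0.074, 0, 0, 0],
    [0, -0.19, 0.11, 0, 0, 0],
    [0, -0.228, 0.148, 0, 0, 0],
  ],
)

```text
t: 28.0
tool_pos: [0.468, -0.268, 0.279]
orientation: [2.246, 2.196, 0.005]
force: [28.5, 9.5, 25.8]
opening: 0.0119
gripper_force: 30.0
```

```bash
python3 - <<'E'
from h import *
s=read_state();print({k:np.round(s[k],4) for k in("t","tool_pos","opening","gripper_force","force")})
E
```

```text
{'t': np.float64(28.0), 'tool_pos': array([ 0.468, -0.268,  0.279]), 'opening': np.float64(0.0119), 'gripper_force': np.float64(29.9951), 'force': array([28.5189,  9.5125, 25.8352])}
```

Call:
arm_command(
  increments=[
    [0, 0.01, 0, 0, 0, 0],
    [0, 0.01, 0, 0, 0, 0],
    [0, 0.01, 0, 0, 0, 0],
    [0, 0.01, 0, 0, 0, 0],
    [0, 0.01, 0, 0, 0, 0],
  ],
  fingers=0,
)

```text
t: 28.62
tool_pos: [0.4698, -0.269, 0.2799]
orientation: [-2.246, -2.196, 0.0]
force: [1.2, 0.4, 0.2]
opening: 0.0464
gripper_force: 0.0
```

Call:
arm_command(
  increments=[
    [0, 0, -0.1, 0, 0, 0],
    [0, 0, -0.25, 0, 0, 0],
    [0, 0, -0.4, 0, 0, 0],
    [0, 0, -0.6, 0, 0, 0],
    [0, 0, -0.75, 0, 0, 0],
  ],
)

```text
t: 29.25
tool_pos: [0.4699, -0.269, 0.4319]
orientation: [2.245, 2.195, 0.0]
force: [-0.1, 0.1, -0.1]
opening: 0.0461
gripper_force: 0.0
```

Call:
arm_command(
  increments=[
    [-0.2, 0, 0, 0, 0, 0],
    [-0.4, -0.05, 0, 0, 0, 0],
    [-0.6, -0.1, 0, 0, 0, 0],
    [-0.8, -0.15, 0, 0, 0, 0],
    [-0.95, -0.2, 0, 0, 0, 0],
  ],
)

```text
t: 29.88
tool_pos: [0.4249, -0.4596, 0.4297]
orientation: [-2.247, -2.195, 0.0]
force: [-0.2, -0.8, 0.4]
opening: 0.0466
gripper_force: 0.0
```

Call:
arm_command(
  increments=[
    [0, 0, 0, 0, 0, 0],
    [0, 0, 0, 0, 0, 0],
    [0, 0, 0, 0, 0, 0],
    [0, 0, 0, 0, 0, 0],
    [0, 0, 0, 0, 0, 0],
  ],
)

```text
t: 30.5
tool_pos: [0.4259, -0.4575, 0.4301]
orientation: [2.245, 2.197, -0.0]
force: [0.9, -0.5, -0.3]
opening: 0.0466
gripper_force: 0.0
```

```bash
python3 - <<'E'
from h import *
import pickle
c=read_camera("side");d=pickle.load(open("c0.pkl","rb"))["side"]
def df(a,b,r):
    x=cv2.absdiff(a,b).max(2)[r[0]:r[1],r[2]:r[3]];return (x>40).mean().round(4)
print("toolbox diff side",df(c["image"],d["image"],(165,215,315,380)))
t=read_camera("top");t0=pickle.load(open("c0.pkl","rb"))["top"];t2=pickle.load(open("c2.pkl","rb"))
print("board/box diff top",df(t["image"],t2["image"],(150,225,230,320)),df(t["image"],t2["image"],(150,225,145,230)),"toolbox top",df(t["image"],t0["image"],(180,242,340,415)))
x=(cv2.absdiff(t["image"],t2["image"]).max(2)>40)[150:225,145:230];print("box change at",np.argwhere(x).mean(0)+[150,145])
s=read_state();print(s["t"],s["tool_pos"],s["force"])
E
```

```text
toolbox diff side 0.1631
board/box diff top 0.0027 0.0279 toolbox top 0.1488
box change at [194.74157303 172.89325843]
30.6 [ 0.42576577 -0.4577494   0.43007206] [-0.64043621 -0.05186809 -0.53790673]
```

```bash
python3 - <<'E'
from h import *
import pickle
P=pickle.load(open("c0.pkl","rb"))
for n,r in(("side",(160,220,310,385)),("top",(178,248,338,420))):
    a=read_camera(n)["image"];b=P[n]["image"]
    T=[cv2.Canny(cv2.createCLAHE(4,(4,4)).apply(cv2.cvtColor(i,cv2.COLOR_RGB2GRAY)),60,150).astype(np.float32) for i in(a,b)]
    A,B=[cv2.GaussianBlur(i,(0,0),1) for i in T]
    k=B[r[0]:r[1],r[2]:r[3]];m=cv2.matchTemplate(A[r[0]-8:r[1]+8,r[2]-8:r[3]+8],k,5);_,v,_,l=cv2.minMaxLoc(m);print(n,"shift",l[0]-8,l[1]-8,round(v,2))
E
```

```text
side shift 0 0 0.75
top shift 0 0 0.55
```

The tray is back in its starting position in both views, with zero-pixel shift. I'm handing the job in.

```bash
python3 -c "
from plant import *
print(close_job())"
```

```text
the job is handed in; nothing more can be done
None
```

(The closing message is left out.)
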